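# Find the hidden catch of the boot-care box by feel and press it

### The arm

A 6-joint arm with a two-finger parallel gripper is mounted at the origin on the work surface. World frame = base frame: x ahead of the robot, y to its left, z up, the work surface at z = 0. Lengths are in m, angles in degrees, forces in N, time in s.
With the tool pointing down it reaches from about 0.4 to 0.825 m from the base axis. Payload 7 kg.
Tool frame: the origin (TCP) lies on the centre line of the jaws, within the pads' length; the fingertips stand 11 mm ahead of it and the grasp point (between the pads) lies 8 mm behind it; z points along the fingers, y is the line along which they close (so a half turn about z gives the same grasp; the last joint's range is limited). The gripper opens to 88 mm and grips with 3 to 60 N. Pads are 19 mm wide; open, the fingers measure 130 mm over their backs; the gripper's body (78 mm by 193 mm) begins 47 mm behind the grasp point.
Start: joints at [82.454, 20.546, 0.682, 0, -70.136, -16.507], TCP at [0.275, 0.616, 0.238] pointing down, gripper open.
Joint ranges: [-176.03, 176.03], [-82.01, 121.73], [-58.28, 71.71], [-173.87, 95.51], [-174.79, -0.11], [-173.66, 173.66]. Speed limits (degrees/s): [136.94, 136.94, 172.46, 180, 180, 180].

### API

Orientations are given as [roll, pitch, yaw] about the fixed x, y, z axes, in that order (R = Rz(yaw) Ry(pitch) Rx(roll)).
In Python, from plant import r, capture, camera_model, job gives the robot as it stands.
- The arm moves only by the tool drive_tool, never from a script. Its argument "increments" is a list that holds one entry, the list of rows, each a list of 5 numbers: the gripper's target within -1 to 1 (fully open at 1, half-way at 0, shut at -1), then the shift along the tool's x, y, z scaled (see below), then the turn about the tool's z scaled (see below). In form: [[[gripper, tx, ty, tz, roll], ...]]. A call has 1 to 5 rows; each row is the pose to reach, as a shift and turn from the pose commanded when the call began, along the tool's axes at that moment, turning the shorter way round; what a row does not reach only later rows make up. The controller multiplies each number of a shift by 120 mm and each number of a turn by 360 degrees. A row lasts 1/8 s, in which the tool goes at most 62.5 mm and 10.7 degrees, less where a joint would pass 70% of its speed; a pose out of reach is approached as far as the arm can. A call with a number of a shift or a turn outside -1 to 1 is refused whole. A call with a gripper value outside its range is refused whole. The fingers move at their own pace and stop on an object; "squeeze" is the grip in N (left out, the last holds). Time passes only in rows, so rows that repeat a pose let the fingers close. It gives the time, the measured TCP pose, the force, the opening and the grip force at its end, in the units of the state.
- r.get_state(): the state, without advancing time (a new reading comes with each control period).
- capture(name): name is "scene" or "top"; returns the picture (480x640x3 uint8, red, green, blue); there is no depth.
- camera_model(name): a dict with "camera_matrix" (3x3 intrinsics, pixels), "rvec" (rotation vector, rad) and "tvec" (3), from world to camera coordinates, as OpenCV has them. Camera axes: x right, y down, z forward; pixel columns grow to the right and rows downward; lengths in m; the calibration is good to about 2 mm. A picture is of the moment at which its call begins. camera_model takes no time and is no camera call.
- job.close_job(): hands the job in; it is judged then, once.
The state is a dict: "time_s": time; "joints": joint angles; "qd": joint speeds; "joint_torque": joint torques, N m; "tcp_pos": TCP position; "eef_rot": TCP orientation; "contact_force": force on the tool from outside, world axes, zero at the start; "moment": the same for the moment, N m; "gripper_width": finger opening in m; "gripper_force": force on a finger pad.
Only numpy, scipy, OpenCV 4.12 (cv2) and the standard library are available. Lean on these libraries where they do the work, as an engineer would, in place of code of your own. Each camera call takes 0.05 s, during which the arm holds its last target. There are 200 camera calls.

### The job

One of the four look-alike aluminium discs set into the green panel of the boot-care box is the concealed catch; the other three are rigid blanks. Feel across the discs with a fingertip, without leaning hard on any of them, until you find the one that gives, and press it fully home so that the yellow hatch pops ajar and stays so. Do not touch the hatch itself, grasp nothing, and leave the mug, the wax box and the bottle opener untouched where they are.

Things in the scene. Friction and masses are not known exactly. Their poses are not given: they have to be found in the camera images.
- box: green painted steel boot-care box, fixed to the shelf, 220 mm (its x) by 300 mm (its y), 60 mm high; origin at the centre of its underside, z up. Its flat top is at z = 60 mm: the half towards its -x side (x from -110 to 0 mm) is the rigid panel with a row of four round 51 mm holes, each holding a 48 mm disc; the other half is closed by the yellow hatch.
- place0 (a point): centre of the upper face of the disc at box x -55, y -97.5 mm, 2 mm below the panel's surface. The disc here is either a rigid blank or the catch: which of the four is the catch differs from run to run and cannot be seen
- place1 (a point): the same, disc at box x -55, y -32.5 mm
- place2 (a point): the same, disc at box x -55, y +32.5 mm
- place3 (a point): the same, disc at box x -55, y +97.5 mm
- catch (a joint): how far the catch disc has been pressed down, in m: 0 at the start (its face 2 mm below the panel, like the blanks), 0.006 fully home (8 mm below the panel). It has a steady resistance of about 4 to 6 N, no return spring: it stays where it is pushed. The blanks do not move at all
- hatch (a joint): opening angle of the yellow hatch in rad, 0 shut, 0.30 ajar; linked to the catch, it rises in step as the catch goes down and stays up. Hinged along the box's +x edge; its free edge, beside the panel, rises by about 30 mm
- flap: the yellow hatch plate, 95 by 280 by 6 mm, its upper face level with the panel when shut; origin on the hinge line, plate reaching from there 98 mm towards the box's -x side
- mug: loose blue ceramic mug with a handle, 80 mm across, 90 mm high, beside one end of the box; origin at the centre of its underside; leave alone
- waxbox: loose green plastic wax box with a twist cap, 76 mm across, 60 mm high, beside the other end of the box; origin at the centre of its underside; leave alone
- opener: loose flat steel bottle opener, about 120 mm long (its y), 37 mm wide at the ring, 5 mm thick, lying in front of the box's -x side; origin on its underside; leave alone

How it is judged:
By the outcome, as a careful person would: the job done as asked, in the order asked, and still so for the second after the job is handed in, with the robot touching nothing.
It also fails if it takes over 54 s, if anything falls off the work surface, if the arm or the gripper's body presses on something with over 40 N, if the wrist force passes 120 N, or if a joint passes its speed limit or range.

## Working session

There is one attempt and no reset: what is moved stays moved. The work goes in short steps, Python scripts to look and compute and a tool call to move; the robot and the scene stay as the last step left them, time stands still between calls to the robot, and variables do not carry over. Pictures are saved under pics/ and viewed, at most 10 in all, crops included, and the job is handed in when it is done.

Besides the shell and the picture viewer there is one more tool, called after ">>>" as name(argument=value, ...) on one line, values as JSON. drive_tool: Moves the arm, as the interface text tells. Its arguments: {"type":"object","properties":{"increments":{"type":"array"},"squeeze":{"type":"number"}},"required":["increments"]}

```bash
mkdir -p pics
python3 - <<'E'
from plant import r,capture,camera_model
import cv2,numpy as np
for n in("scene","top"):
    im=capture(n);cv2.imwrite(f"pics/{n}0.png",im[:,:,::-1]);np.save(n+".npy",im)
    c=camera_model(n);R=cv2.Rodrigues(np.array(c["rvec"],float))[0];print(n,-R.T@np.array(c["tvec"],float).ravel(),R[2])
s=r.get_state();print(s)
E
```

```text
scene [ 1.24823323 -0.13401225  0.98683101] [-0.59205886  0.14466173 -0.7928047 ]
top [0.42279683 0.04594214 0.9918098 ] [ 0.17339098 -0.03569557 -0.98420597]
{'time_s': 0.1, 'joints': array([ 8.24534579e+01,  2.05871254e+01,  6.39660306e-01, -1.93526909e-02,
       -7.01365073e+01, -1.65077307e+01]), 'qd': array([ 0.06666445, -0.21319145,  0.17179034,  0.16858696, -0.11656793,
       -0.06852115]), 'joint_torque': array([-3.21370593e-03, -5.84165490e+01,  2.93751132e+01,  7.01560736e+00,
        1.01859873e-02, -5.71450028e-05]), 'tcp_pos': array([0.27496415, 0.61599202, 0.23671845]), 'eef_rot': array([ 1.79914319e+02, -6.41879674e-03, -2.40608570e+01]), 'contact_force': array([-0.47669508,  1.10142522, -0.27715151]), 'moment': array([-0.03700813,  0.06434143, -0.0047075 ]), 'gripper_force': 0.0, 'gripper_width': 0.08794668544390152}
```

View pics/scene0.png

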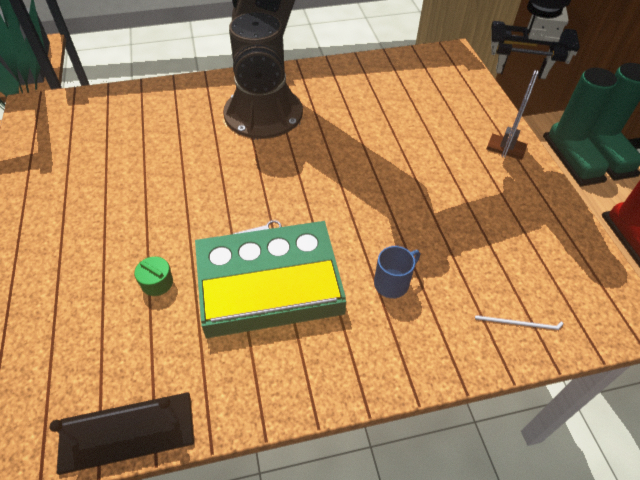

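View pics/top0.png

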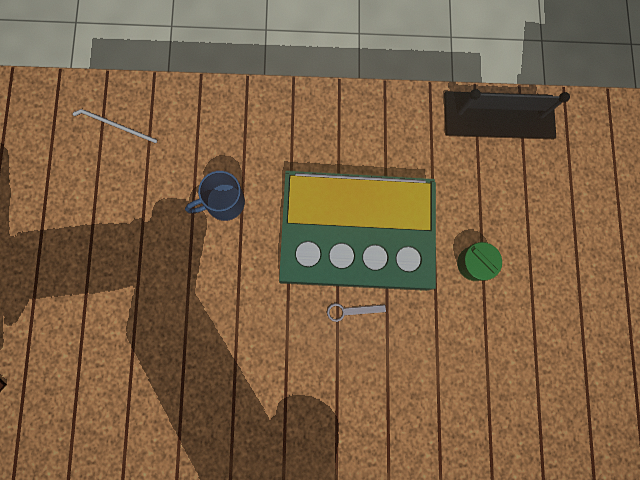

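The scene view shows the discs at about (221,256), (250,251), (278,247) and (307,243). In the top view they are at (308,254), (342,256), (375,258) and (408,259), with the mug left of the box, the wax box right of it, and the opener below it.

```bash
cat > h.py <<'E'
from plant import r,capture,camera_model
import cv2,numpy as np
def P(n):
    c=camera_model(n);K=np.array(c["camera_matrix"],float);R=cv2.Rodrigues(np.array(c["rvec"],float))[0];return K,R,np.array(c["tvec"],float).ravel()
def ray(n,uv,z):
    K,R,t=P(n);o=-R.T@t;d=R.T@np.linalg.inv(K)@np.array([*uv,1.]);return o+d*(z-o[2])/d[2]
E
python3 - <<'E'
from h import *
seed={"top":[(408,259),(375,258),(342,256),(308,254)],"scene":[(221,256),(250,251),(278,247),(307,243)]}
D={}
for n in seed:
    im=np.load(n+".npy");h=cv2.cvtColor(im,cv2.COLOR_RGB2HSV)
    m=((h[:,:,1]<50)&(h[:,:,2]>130)).astype(np.uint8)
    N,l,st,ce=cv2.connectedComponentsWithStats(m)
    D[n]=[]
    for s in seed[n]:
        k=l[s[1],s[0]];p=ray(n,ce[k],.058);D[n].append(p);print(n,k,st[k],ce[k].round(1),p.round(4))
    h2=((h[:,:,0]>20)&(h[:,:,0]<32)&(h[:,:,1]>200)&(h[:,:,2]>120)).astype(np.uint8)
    k=max(cv2.findContours(h2,0,2)[0],key=cv2.contourArea);b=cv2.minAreaRect(k);print([ray(n,q,.06)[:2].round(4) for q in cv2.boxPoints(b)])
D={k:np.array(v) for k,v in D.items()}
print("diff",(D["top"]-D["scene"]).round(4))
a=(D["top"]+D["scene"])/2
c=a.mean(0);d=((a-c)*np.array([-97.5,-32.5,32.5,97.5])[:,None]).sum(0)/(2*(97.5**2+32.5**2))*1000
yaw=np.degrees(np.arctan2(-d[0],d[1]));print("pitch scale",np.linalg.norm(d),"box yaw",yaw)
u=d/np.linalg.norm(d);T=[c+u*s for s in(-.0975,-.0325,.0325,.0975)];print(np.round(T,4));np.save("T.npy",T)
E
```

```text
top 19 [397 247  23  24 442] [408.  258.7] [ 0.5421 -0.1816  0.058 ]
top 18 [363 246  24  24 449] [374.6 257.1] [ 0.5438 -0.1166  0.058 ]
top 17 [330 244  24  24 453] [341.2 255.4] [ 0.5457 -0.0519  0.058 ]
top 16 [296 242  24  24 456] [307.7 253.7] [0.5475 0.013  0.058 ]
[array([ 0.6944, -0.2219]), array([ 0.6944, -0.2219]), array([ 0.6944, -0.2219]), array([ 0.6944, -0.2219])]
scene 53 [210 247  22  18 322] [220.2 255.7] [ 0.5451 -0.1811  0.058 ]
scene 52 [239 243  22  18 317] [249.3 251.3] [ 0.5471 -0.1164  0.058 ]
scene 51 [268 238  22  18 310] [278.3 246.8] [ 0.5485 -0.0512  0.058 ]
scene 50 [296 234  22  18 305] [306.6 242.6] [0.5506 0.0135 0.058 ]
[array([ 0.6036, -0.2315]), array([0.6079, 0.061 ]), array([0.7064, 0.0502]), array([ 0.699 , -0.2271])]
diff [[-0.003  -0.0005 -0.    ]
 [-0.0034 -0.0002  0.    ]
 [-0.0028 -0.0007  0.    ]
 [-0.0032 -0.0005 -0.    ]]
pitch scale 0.9981667215939931 box yaw -1.5786922642755292
[[ 0.5436 -0.1815  0.058 ]
 [ 0.5454 -0.1165  0.058 ]
 [ 0.5472 -0.0516  0.058 ]
 [ 0.549   0.0134  0.058 ]]
```

>>> drive_tool(increments=[[[-1,0.25,0.22,0,0],[-1,0.5,0.44,0,0],[-1,0.75,0.66,0,0],[-1,1,0.885,0,0]]], squeeze=5)

```text
time_s: 0.6
tcp_pos: [0.3417, 0.4691, 0.2372]
eef_rot: [180.0, 0.0, -24.0]
contact_force: [0.2, -0.1, 0.6]
gripper_width: 0.0531
gripper_force: 0.0
```

>>> drive_tool(increments=[[[-1,0.25,0.22,0,0],[-1,0.5,0.44,0,0],[-1,0.75,0.66,0,0],[-1,1,0.885,0,0]]])

```text
time_s: 1.1
tcp_pos: [0.4079, 0.3232, 0.2373]
eef_rot: [180.0, 0.0, -24.0]
contact_force: [0.8, 0.0, 0.1]
gripper_width: 0.0133
gripper_force: 0.0
```

>>> drive_tool(increments=[[[-1,0.25,0.22,0,0],[-1,0.5,0.44,0,0],[-1,0.75,0.66,0,0],[-1,1,0.885,0,0]]])

```text
time_s: 1.6
tcp_pos: [0.4742, 0.1774, 0.2374]
eef_rot: [180.0, 0.0, -24.0]
contact_force: [0.8, 0.3, 0.5]
gripper_width: 0.0004
gripper_force: 0.0
```

>>> drive_tool(increments=[[[-1,0.25,0.22,0,-0.02],[-1,0.5,0.44,0,-0.04],[-1,0.75,0.66,0,-0.0625],[-1,1,0.885,0,-0.0625],[-1,1,0.885,0,-0.0625]]])

```text
time_s: 2.22
tcp_pos: [0.5406, 0.0307, 0.2369]
eef_rot: [180.0, 0.1, -1.7]
contact_force: [-0.9, 0.1, -0.5]
gripper_width: 0.0008
gripper_force: 0.0
```

>>> drive_tool(increments=[[[-1,0.074,0.142,0.25,0],[-1,0.074,0.142,0.5,0],[-1,0.074,0.142,0.75,0],[-1,0.074,0.142,1,0],[-1,0.074,0.142,1,0]]])

```text
time_s: 2.85
tcp_pos: [0.5468, 0.0156, 0.1155]
eef_rot: [179.9, 0.3, -1.5]
contact_force: [0.5, -0.4, 0.3]
gripper_width: 0.0006
gripper_force: 0.0
```

>>> drive_tool(increments=[[[-1,0,0,0.15,0],[-1,0,0,0.28,0],[-1,0,0,0.28,0],[-1,0,0,0.28,0]]])

```text
time_s: 3.35
tcp_pos: [0.5492, 0.0157, 0.0847]
eef_rot: [-180.0, -0.0, -1.5]
contact_force: [-0.4, -0.7, 0.5]
gripper_width: 0.0002
gripper_force: 0.0
```

Run:
```python
from h import *
a=capture("scene")[190:330,170:370];b=capture("top")[170:310,260:460]
cv2.imwrite("pics/a1.png",cv2.resize(np.vstack([a,b]),None,fx=2.1,fy=2.1,interpolation=2)[:,:,::-1]);s=r.get_state();print(s["tcp_pos"],s["eef_rot"],s["contact_force"])
```

```text
[0.54923776 0.01571125 0.0847673 ] [-1.79979321e+02 -6.81570045e-02 -1.54621673e+00] [-0.34303372 -0.38976241 -0.0739265 ]
```

View pics/a1.png

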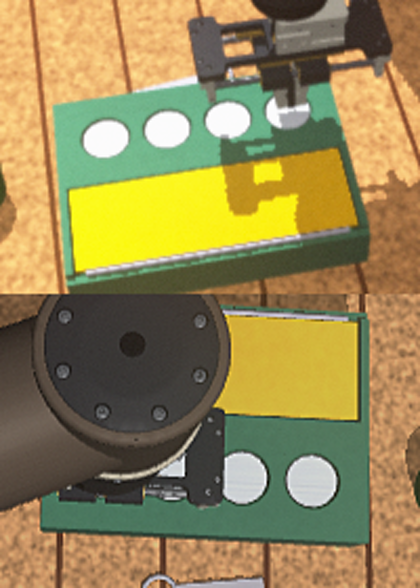

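The closed fingertips hover centred over the disc at place3, about 15 mm above it, and the hatch is shut. Trimming y, then descending slowly.

>>> drive_tool(increments=[[[-1,0,0.019,0.03,0],[-1,0,0.019,0.06,0],[-1,0,0.019,0.09,0],[-1,0,0.019,0.1,0],[-1,0,0.019,0.1,0]]])

```text
time_s: 4.08
tcp_pos: [0.5486, 0.0133, 0.0718]
eef_rot: [180.0, 0.0, -1.5]
contact_force: [0.6, 0.2, -0.4]
gripper_width: 0.0006
gripper_force: 0.0
```

>>> drive_tool(increments=[[[-1,0,0,0.008,0],[-1,0,0,0.016,0],[-1,0,0,0.016,0]]])

```text
time_s: 4.45
tcp_pos: [0.5486, 0.0133, 0.07]
eef_rot: [180.0, 0.0, -1.6]
contact_force: [-0.0, -0.4, -0.5]
gripper_width: 0.0005
gripper_force: 0.0
```

>>> drive_tool(increments=[[[-1,0,0,0.004,0],[-1,0,0,0.008,0],[-1,0,0,0.008,0]]])

```text
time_s: 4.82
tcp_pos: [0.5487, 0.0133, 0.0693]
eef_rot: [180.0, -0.0, -1.5]
contact_force: [-1.8, 1.3, 2.9]
gripper_width: 0.0001
gripper_force: 1.9
```

>>> drive_tool(increments=[[[-1,0,0,0.004,0],[-1,0,0,0.004,0]]])

```text
time_s: 5.08
tcp_pos: [0.5487, 0.0132, 0.0693]
eef_rot: [180.0, -0.0, -1.5]
contact_force: [-3.4, 0.8, 9.8]
gripper_width: 0.0008
gripper_force: 4.3
```

Place3 held rigid at 9.8 N with no travel, so it is a blank. Next is place2.

>>> drive_tool(increments=[[[-1,0,0,-0.05,0],[-1,0,0,-0.12,0],[-1,0,0.25,-0.12,0],[-1,0,0.541,-0.12,0],[-1,0,0.541,-0.12,0]]])

```text
time_s: 5.7
tcp_pos: [0.5467, -0.0533, 0.0833]
eef_rot: [180.0, -0.0, -1.7]
contact_force: [-0.5, -0.1, -0.7]
gripper_width: 0.0006
gripper_force: 0.0
```

>>> drive_tool(increments=[[[-1,0,0,0.03,0],[-1,0,0,0.06,0],[-1,0,0,0.09,0],[-1,0,0,0.1,0],[-1,0,0,0.1,0]]])

```text
time_s: 6.32
tcp_pos: [0.5468, -0.0515, 0.0708]
eef_rot: [180.0, 0.0, -1.5]
contact_force: [-0.6, 0.3, 0.8]
gripper_width: 0.0007
gripper_force: 0.0
```

>>> drive_tool(increments=[[[-1,0,0,0.006,0],[-1,0,0,0.013,0],[-1,0,0,0.013,0]]])

```text
time_s: 6.7
tcp_pos: [0.5469, -0.0517, 0.0695]
eef_rot: [-180.0, -0.0, -1.6]
contact_force: [0.3, 0.1, 0.7]
gripper_width: 0.0005
gripper_force: 0.0
```

>>> drive_tool(increments=[[[-1,0,0,0.004,0],[-1,0,0,0.004,0]]])

```text
time_s: 6.95
tcp_pos: [0.5469, -0.0517, 0.0692]
eef_rot: [180.0, -0.0, -1.5]
contact_force: [-1.6, 1.1, 3.4]
gripper_width: 0.0003
gripper_force: 1.9
```

>>> drive_tool(increments=[[[-1,0,0,0.004,0],[-1,0,0,0.004,0]]])

```text
time_s: 7.2
tcp_pos: [0.547, -0.0517, 0.0686]
eef_rot: [180.0, -0.0, -1.5]
contact_force: [-0.8, 0.1, 4.4]
gripper_width: 0.0001
gripper_force: 2.3
```

Place2 gives: 0.6 mm of travel at 4.4 N. I'll keep pressing.

>>> drive_tool(increments=[[[-1,0,0,0.008,0],[-1,0,0,0.016,0],[-1,0,0,0.016,0]]])

```text
time_s: 7.58
tcp_pos: [0.5469, -0.0517, 0.0664]
eef_rot: [180.0, 0.0, -1.6]
contact_force: [-1.2, -0.5, 3.9]
gripper_width: 0.0003
gripper_force: 1.6
```

>>> drive_tool(increments=[[[-1,0,0,0.008,0],[-1,0,0,0.016,0],[-1,0,0,0.016,0]]])

```text
time_s: 7.95
tcp_pos: [0.5469, -0.0517, 0.0645]
eef_rot: [180.0, 0.0, -1.6]
contact_force: [-0.9, -0.8, 3.3]
gripper_width: 0.0003
gripper_force: 1.5
```

>>> drive_tool(increments=[[[-1,0,0,0.006,0],[-1,0,0,0.01,0],[-1,0,0,0.01,0]]])

```text
time_s: 8.32
tcp_pos: [0.5469, -0.0516, 0.0634]
eef_rot: [-180.0, -0.0, -1.6]
contact_force: [-0.9, -0.6, 4.3]
gripper_width: 0.0006
gripper_force: 1.9
```

>>> drive_tool(increments=[[[-1,0,0,0.004,0],[-1,0,0,0.004,0]]])

```text
time_s: 8.57
tcp_pos: [0.547, -0.0517, 0.0633]
eef_rot: [180.0, -0.0, -1.5]
contact_force: [-1.8, -0.4, 7.0]
gripper_width: 0.0003
gripper_force: 3.7
```

>>> drive_tool(increments=[[[-1,0,0,0.005,0],[-1,0,0,0.005,0],[-1,0,0,0.005,0]]])

```text
time_s: 8.95
tcp_pos: [0.547, -0.0516, 0.0632]
eef_rot: [180.0, -0.0, -1.5]
contact_force: [-4.1, 0.3, 12.1]
gripper_width: 0.0008
gripper_force: 6.4
```

It has bottomed out: 12 N, with no further travel after 6 mm. Lifting clear.

>>> drive_tool(increments=[[[-1,0,0,-0.1,0],[-1,0,0,-0.3,0],[-1,0,0,-0.65,0],[-1,0,0,-1,0],[-1,0,0,-1,0]]])

```text
time_s: 9.57
tcp_pos: [0.5491, -0.0512, 0.1862]
eef_rot: [-179.9, -0.4, -1.5]
contact_force: [0.0, 0.2, -0.2]
gripper_width: 0.0005
gripper_force: 0.0
```

>>> drive_tool(increments=[[[-1,0,-0.3,-0.1,0],[-1,0,-0.6,-0.2,0],[-1,0,-1,-0.3,0],[-1,0,-1,-0.3,0]]])

```text
time_s: 10.07
tcp_pos: [0.5505, 0.071, 0.2187]
eef_rot: [-180.0, -0.1, -1.4]
contact_force: [-0.1, -0.1, 0.0]
gripper_width: 0.0003
gripper_force: 0.0
```

Run:
```python
from h import *
a=capture("scene")[170:350,100:450];b=capture("top")[140:340,170:520]
cv2.imwrite("pics/a2.png",cv2.resize(np.vstack([a,b]),None,fx=1.5,fy=1.5,interpolation=2)[:,:,::-1]);s=r.get_state();print(s["tcp_pos"],s["contact_force"])
```

```text
[0.54966913 0.06872727 0.21771796] [-0.7748924  -0.09149967 -0.17129475]
```

View pics/a2.png

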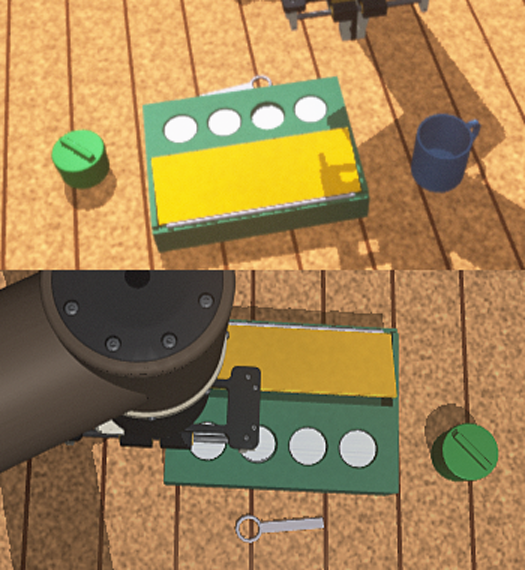

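The hatch's free edge is raised: its yellow edge now sits at about row 130–155 in the scene crop, and a dark gap shows along it at about (390,400) in the top crop. The disc at place2 is sunk, and the mug, wax box and opener have not moved. The arm is clear.

```bash
python3 -c "
from plant import job;print(job.close_job())"
```

```text
the job is handed in; nothing more can be done
None
```

The catch was the disc at place2: I pressed it fully home (6 mm), the yellow hatch is ajar, nothing else was touched, and the job is handed in.

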